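# Swap the wheel in the roll-top dust box

### The job

The roll-top dust box in front of the grey hood is to keep the clean felt wheel free of grit, but the rubber wheel is still in it: roll its slatted cover open, take the rubber wheel out and lay it on the lid of the black parts case, lay the larger of the two felt wheels flat in the tray inside the box, and roll the cover fully shut again. Put the wheels down rather than dropping them, and leave the smaller felt wheel, the oil can and the dropper bottle standing where they are on the bench.

Things in the scene. Friction and masses are not known exactly. Their poses are not given: they have to be found in the camera images.
- roll_box: roll-top dust box fixed to the bench: grey steel, 94 wide, 198 deep, 149 mm high, aluminium slat cover. Origin: centre of its underside; x to its back (its front faces to the left, +y of the world), z up. D-shaped side cheeks, 4 mm thick, inner faces at y = +-42: upright to z = 50, then a half circle of radius 96. Front sill: top z = 73, x = -91 to -77. Fixed curved roof behind x = +41 (edge at z = 138)
- track_axis (a point): axis of the cover's circular track: 50 mm above the box's origin, axis along y, x and z as the box's. Behind the box the grey hood's lip hangs over the bench: its front at world x = 0.525, z = 0.17 to 0.23, over y = -0.32 to 0.07; keep the hand in front of it
- cover (a joint): turn of the slatted cover about the track axis, rad: 0 = fully shut on the sill, grows as it rolls up and back, 1.60 = fully open (end stop). Starts shut or up to 0.25 ajar. It stays where it is left (track friction, about 3 N at the handle; no spring)
- handle (a point): middle of the cover's pull bar: round dark steel, 8 mm thick, 62 long, along the box's y, on 7 mm posts at y = +-27, 25 mm clear of the slats. In the box frame, mm: x = -119 cos(a), z = 50 + 119 sin(a), with a = 21 degrees + the cover's turn. It can turn between flat fingers, so these may point down all the way
- tray (a point): centre of the tray inside the box, on its floor (40 mm in front of the box's origin, 70 mm above the bench): 64 x 64 mm clear, within a lip 3 mm high and 4 mm wide; dark lining. Axes as the box's. With the cover fully open nothing is above it
- rubber_wheel: used rubber polishing wheel, dark flat disc, 44 mm across, 10 mm thick; lies flat in the tray under the cover. Origin: centre of its underside, z up
- felt_wheel: the larger felt wheel, pale grey flat disc, 52 mm across, 14 mm thick, flat on the bench. Origin: centre of its underside, z up
- felt_wheel_small: the smaller felt wheel, pale grey flat disc, 34 mm across, 11 mm thick, flat on the bench; stays. Origin: centre of its underside, z up
- parts_case: low black case, shut, fixed; flat lid 86 (x) x 130 (y) mm, its top 44 mm above the bench. Origin: centre of its underside, z up. The grey hood's left wall, 300 mm high, is at world y = 0.078 to its right
- oil_can: small red oil can with a thin spout, 62 mm across, 123 mm high (body to 56 mm), loose; stays. Origin: centre of its underside, z up
- dropper_bottle: dropper bottle with a black teat, 34 mm across, 102 mm high, loose; stays. Origin: centre of its underside, z up

How it is judged (in metres and radians):
On the way, in this order (a step that is already met when the one before it is completed fails the run):
1. the slatted cover is rolled open (at least 1.3 rad) (value of joint cover above 1.3 rad), for 0.2 s.
2. the rubber wheel lies on the lid of the parts case and the larger felt wheel lies flat in the tray of the box (x of rubber_wheel in the frame of parts_case between -0.043 and 0.043 m and y of rubber_wheel in the frame of parts_case between -0.065 and 0.065 m and z of rubber_wheel in the frame of parts_case between 0.038 and 0.05 m and angle between rubber_wheel's own z axis and vertical below 0.1 rad and linear speed of each of rubber_wheel, felt_wheel below 0.03 m/s and x of felt_wheel in the frame of tray between -0.0085 and 0.0085 m and y of felt_wheel in the frame of tray between -0.0085 and 0.0085 m and z of felt_wheel in the frame of tray between -0.003 and 0.003 m and angle between felt_wheel's own z axis and vertical below 0.05 rad), for 0.2 s.
At the end, for the whole second after the job is handed in: The cover is fully shut (within 0.03 rad, 3.5 mm at the bar), the larger felt wheel lies flat on the floor of the tray within its lip, the rubber wheel lies flat on the lid of the parts case, and nothing is moving (all of step 2 and value of joint cover below 0.03 rad); the robot touches nothing.
It fails at once if a wheel is dropped or thrown (faster than 0.9 m/s, as after a fall of 4 cm, out of the fingers) ((linear speed of rubber_wheel above 0.9 m/s and contact force between rubber_wheel and the fingers below 0.05 N) or (linear speed of felt_wheel above 0.9 m/s and contact force between felt_wheel and the fingers below 0.05 N)).
It fails at once if the oil can or the dropper bottle is moved by more than 30 mm or tipped over (distance of any of oil_can, dropper_bottle from where it was at the start of the episode above 0.03 m or angle between any of oil_can, dropper_bottle's own z axis and vertical above 0.5 rad).
It fails at once if the smaller felt wheel is moved by more than 30 mm (distance of felt_wheel_small from where it was at the start of the episode above 0.03 m).
It also fails if it takes over 72 s, if anything falls off the work surface, if the arm or the gripper's body presses on something with over 40 N, if the wrist force passes 120 N, or if a joint passes its speed limit or range.

### The arm

A 7-joint arm with a two-finger parallel gripper is mounted at the origin on a cart in front of the work surface, level with it; the furniture and walls round the work are solid. World frame = base frame: x ahead of the robot, y to its left, z up, the work surface at z = 0. Lengths are in mm, angles in rad, forces in N, time in s.
With the tool pointing down it reaches from about 425 to 1025 mm from the base axis. Payload 3.6 kg.
Tool frame: the origin (TCP) lies between the finger pads; the fingertips stand 25 mm ahead of it and the grasp point (between the pads) lies 6 mm ahead of it (manip.finger_overhang is the distance from the TCP to the fingertips, in mm); z points along the fingers, y is the line along which they close (so a half turn about z gives the same grasp; the last joint's range is limited). The gripper opens to 85 mm and grips with 20 to 120 N. Pads are 22 mm wide; open, the fingers measure 114 mm over their backs; the gripper's body (76 mm by 85 mm) begins 54 mm behind the grasp point. The pads swing forward as they close: fully open they stand 13 mm farther back than shut.
Start: joints at [1.149, 0.591, 0.048, 1.609, -0.033, 0.943, -0.034], TCP at [234.11, -686.165, 256.302] pointing down, gripper open.
Joint ranges: [-2.69, 2.69], [-0.47, 2.24], [-1.27, 1.36], [0.19, 2.51], [-1.53, 4.68], [0.08, 2.07], [-3.09, 3.09]. Speed limits (rad/s): [2.57, 2.57, 3.14, 3.14, 3.14, 3.14, 3.14].

### API

Orientations are given as [roll, pitch, yaw] about the fixed x, y, z axes, in that order (R = Rz(yaw) Ry(pitch) Rx(roll)).
In Python, from workcell import manip gives the robot as it stands. The module is installed in compiled form; this text tells all that it offers.
- The arm moves only by the shell command python3 -m crank 'ROWS' [FORCE]. ROWS is JSON, one flat list of numbers, 7 for each row, row after row: the closure, from 0 (fully open) to 1 (shut), then the shift along the tool's x, y, z in m, then the turn, a rotation vector about the tool's x, y, z in degrees. In form: [grip, x, y, z, rx, ry, rz, grip, x, y, z, rx, ry, rz, ...]. A call has exactly 5 rows; each row shifts and turns the commanded pose from where the row before left it, along the tool's axes as they then stand; what a row does not reach is not made up. A row lasts 1/12 s, in which the tool goes at most 41.7 mm and 7.16 degrees, less where a joint would pass 70% of its speed; a pose out of reach is approached as far as the arm can. A call with a gripper value outside its range is refused whole. The fingers move at their own pace and stop on an object; FORCE is the grip in N (left out, the last holds). Time passes only in rows, so rows that do not move let the fingers close, or fill a call up. It gives the time, the measured TCP pose, the force, the opening and the grip force at its end, in the units of the state.
- manip.state(): the state, without advancing time (a new reading comes with each control period).
- manip.grab_frame(name): name is "scene" or "side" or "wrist"; returns a dict with "color" (480x640x3 uint8, red, green, blue), "vfov" (degrees; the focal length in pixels is half the picture's height over the tangent of half this angle, whatever the lens; pixels are square), "cx", "cy" (the principal point, pixels), "R" (3x3) and "t" (3): a world point X has camera coordinates R X + t; the wrist camera has in their place "T_tool_cam" (4x4, takes a point from camera to tool coordinates, whose origin is the TCP and whose axes are the flange's). Camera axes: x right, y down, z forward; pixel columns grow to the right and rows downward; lengths in mm; the calibration is good to about 2 mm. A picture is of the moment at which its call begins: read the wrist's pose just before it. There is no depth.
- manip.job_done(): hands the job in; it is judged then, once.
The state is a dict: "t": time; "q": joint angles; "qvel": joint speeds; "joint_efforts": joint torques, N m; "ee_pos": TCP position; "eef_rot": TCP orientation; "wrist_force": force on the tool from outside, world axes, zero at the start; "moment": the same for the moment, N m; "grip_width": finger opening in mm; "grasp_force": force on a finger pad.
Only numpy, scipy, OpenCV 4.12 (cv2) and the standard library are available. Lean on these libraries where they do the work, as an engineer would, in place of code of your own. Each camera call takes 0.05 s, during which the arm holds its last target. There are 200 camera calls.

## Working session

There is one attempt and no reset: what is moved stays moved. The work goes in short steps, Python scripts to look and compute and a shell command to move; the robot and the scene stay as the last step left them, time stands still between calls to the robot, and variables do not carry over. Pictures are saved under pics/ and viewed, at most 10 in all, crops included, and the job is handed in when it is done.

```bash
mkdir -p pics; cat > h.py <<'E'
import numpy as np, cv2
from workcell import manip
from scipy.spatial.transform import Rotation as Ro
def K(f):
    fl=240/np.tan(np.radians(f["vfov"])/2); return fl,f["cx"],f["cy"]
def grab(n):
    s=manip.state(); f=manip.grab_frame(n)
    if n=="wrist":
        T=np.eye(4);T[:3,:3]=Ro.from_euler('xyz',s["eef_rot"]).as_matrix();T[:3,3]=s["ee_pos"]
        M=np.linalg.inv(T@np.array(f["T_tool_cam"])); f["R"]=M[:3,:3];f["t"]=M[:3,3]
    f["R"]=np.array(f["R"]);f["t"]=np.array(f["t"]);return f
def ray(f,u,v):
    fl,cx,cy=K(f); d=f["R"].T@np.array([(u-cx)/fl,(v-cy)/fl,1]); return -f["R"].T@f["t"],d/np.linalg.norm(d)
def onz(f,u,v,z):
    o,d=ray(f,u,v); return (o+d*(z-o[2])/d[2]).round(1)
def tri(rs):
    A=sum(np.eye(3)-np.outer(d,d) for o,d in rs); b=sum((np.eye(3)-np.outer(d,d))@o for o,d in rs); return np.linalg.solve(A,b).round(1)
def proj(f,X):
    fl,cx,cy=K(f); c=f["R"]@np.array(X,float)+f["t"]; return np.array([cx+fl*c[0]/c[2],cy+fl*c[1]/c[2]]).round(1)
def save(f,n): cv2.imwrite(n,cv2.cvtColor(f["color"],cv2.COLOR_RGB2BGR))
E
python3 - <<'E'
from h import *
for n in("scene","side","wrist"):
    f=grab(n);save(f,f"pics/{n}0.png"); print(n,f["vfov"],(-f["R"].T@f["t"]).round(),f["R"].round(2).tolist())
    if n=="wrist":print(f["T_tool_cam"])
print(manip.state())
E
```

```text
scene 51.539431706172735 [ 12. 454. 656.] [[-0.6, -0.8, -0.02], [-0.52, 0.41, -0.75], [0.61, -0.44, -0.66]]
side 52.27790377149124 [ 395. -634.  542.] [[0.99, -0.16, 0.01], [-0.08, -0.52, -0.85], [0.15, 0.84, -0.53]]
wrist 63.255918982568275 [ 306. -661.  373.] [[0.32, -0.95, -0.0], [-0.9, -0.31, 0.3], [-0.28, -0.09, -0.96]]
[[-1.11385730e-03 -9.55326283e-01 -2.95551098e-01  7.62714536e+01]
 [ 9.99998623e-01 -1.42757734e-03  8.45696027e-04  2.56308295e-01]
 [-1.22983769e-03 -2.95549749e-01  9.55326558e-01 -1.17678375e+02]
 [ 0.00000000e+00  0.00000000e+00  0.00000000e+00  1.00000000e+00]]
{'t': 0.15, 'q': array([ 1.14847253,  0.59196545,  0.04832701,  1.60953617, -0.03329043,
        0.94268292, -0.03372575]), 'qvel': array([-9.17466344e-05,  7.34545534e-06,  2.12644524e-03, -2.57119211e-03,
       -3.82966751e-04, -4.26801176e-05, -6.97788738e-04]), 'joint_efforts': array([ 2.42507165e-03, -5.49248064e+01,  1.54934965e+00, -1.98456144e+01,
        9.57094424e-03,  5.62706322e-03, -1.82920780e-05]), 'ee_pos': array([ 233.93394467, -685.5888235 ,  255.35956857]), 'eef_rot': array([-3.13980960e+00,  1.19279113e-04,  3.28869480e-01]), 'wrist_force': array([0.17979115, 0.09234136, 0.26318702]), 'moment': array([-1.56655773e-02,  4.42900488e-05, -2.88175733e-02]), 'grasp_force': 0.0, 'grip_width': 85.2178141772764}
```

View pics/scene0.png

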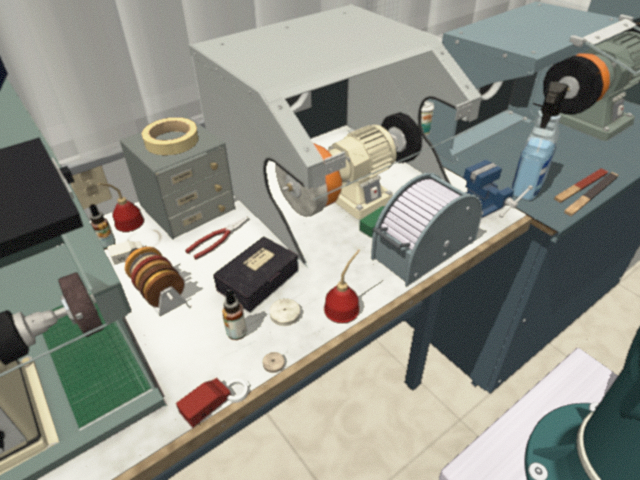

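View pics/side0.png

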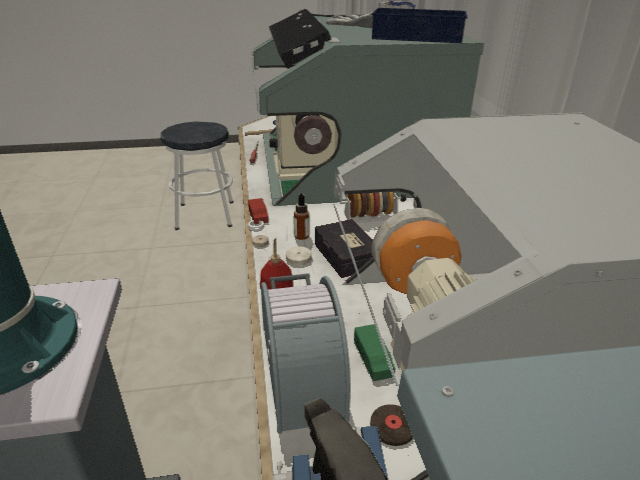

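Scene: larger felt wheel at (285,312), small one (273,361), oil can (342,303), dropper (233,315), case (257,272), box around (428,230), with its handle near (393,240). Side: handle about (290,280), felt wheel (299,256), case (345,247).

```bash
python3 - <<'E'
from h import *
a=cv2.imread("pics/scene0.png");b=cv2.imread("pics/side0.png")
c1=cv2.resize(a[165:295,360:490],None,fx=3,fy=3,interpolation=3)   # 390
c2=cv2.resize(b[205:335,230:360],None,fx=3,fy=3,interpolation=3)
c3=cv2.resize(a[235:385,210:310],None,fx=2,fy=2,interpolation=3)
m=np.zeros((390,790,3),np.uint8);m[:,:390]=c1;m[:,400:]=c2
cv2.imwrite("pics/m1.png",m)
f=grab("scene");g=grab("side")
for n,fr,ws in(("scene",f,[(285,312),(273,361)]),("side",g,[(299,256),(261,240)])):
    im=fr["color"]
    for (u,v) in ws:
        p=im[v-16:v+17,u-22:u+23].astype(int); print(n,(u,v),im[v,u],im[v,u-20],im[v,u+20],im[v-12,u],im[v+12,u])
    hsv=cv2.cvtColor(im,cv2.COLOR_RGB2HSV)
    for (u,v),z in zip(ws,(14,11)): print(onz(fr,u,v,z))
    print("red can")
    mk=((hsv[...,1]>150)&((hsv[...,0]<8)|(hsv[...,0]>172))&(hsv[...,2]>70)).astype(np.uint8)
    nn,l,st,ce=cv2.connectedComponentsWithStats(mk)
    print([(st[i].tolist(),ce[i].round().tolist()) for i in range(1,nn) if st[i][4]>150])
    mk=(im.max(2)<45).astype(np.uint8)
    nn,l,st,ce=cv2.connectedComponentsWithStats(mk)
    print("dark",[(st[i].tolist(),ce[i].round().tolist()) for i in range(1,nn) if st[i][4]>100])
E
```

```text
scene (285, 312) [243 238 218] [184 182 173] [238 238 229] [217 207 181] [158 153 135]
scene (273, 361) [148 135 114] [239 237 228] [238 238 229] [237 236 226] [226 220 200]
[482.  174.9  14. ]
[415.3 243.4  11. ]
red can
[([113, 202, 30, 29, 616], [127.0, 217.0]), ([325, 288, 33, 34, 907], [341.0, 305.0]), ([177, 379, 52, 47, 1219], [202.0, 400.0])]
dark [([541, 57, 61, 70, 2125], [572.0, 87.0]), ([457, 80, 57, 53, 460], [491.0, 105.0]), ([312, 87, 26, 19, 106], [324.0, 95.0]), ([382, 113, 40, 47, 741], [405.0, 134.0]), ([0, 212, 82, 47, 1301], [39.0, 235.0]), ([215, 257, 82, 54, 926], [260.0, 287.0]), ([0, 311, 28, 53, 731], [11.0, 344.0])]
side (299, 256) [194 187 166] [166 151 125] [181 177 167] [120 117 107] [177 174 164]
side (261, 240) [172 157 136] [172 164 147] [193 189 179] [122 120 112] [189 186 174]
[490.5 158.9  14. ]
[421.1 234.7  11. ]
red can
[([249, 199, 19, 25, 333], [258.0, 210.0]), ([260, 260, 31, 29, 439], [273.0, 272.0])]
dark [([372, 8, 95, 35, 2764], [418.0, 25.0]), ([259, 10, 71, 59, 1847], [298.0, 37.0]), ([268, 112, 73, 51, 290], [313.0, 122.0]), ([161, 132, 68, 18, 387], [196.0, 144.0]), ([345, 189, 76, 18, 181], [384.0, 193.0]), ([0, 212, 30, 109, 1811], [11.0, 276.0]), ([315, 228, 40, 50, 632], [334.0, 257.0]), ([354, 253, 18, 16, 147], [362.0, 259.0]), ([7, 301, 36, 40, 480], [31.0, 322.0]), ([37, 324, 40, 53, 230], [60.0, 353.0]), ([305, 405, 32, 75, 778], [320.0, 449.0])]
```

View pics/m1.png

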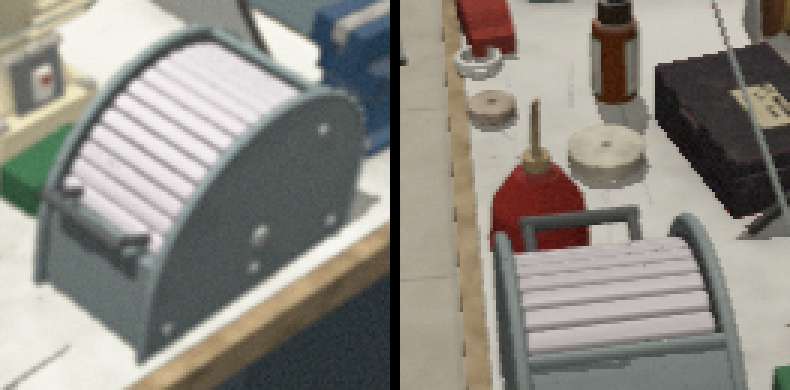

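Montage: scene bar runs ≈(376,231)–(403,248), box front bottom corners ≈(373,259) and (407,285); side bar ≈(272,277)–(309,275).

```bash
python3 - <<'E'
from h import *
f=grab("scene");g=grab("side")
A=tri([ray(f,376.5,231.5),ray(g,309,275.5)]);B=tri([ray(f,402.5,248),ray(g,272,277)])
print("handle ends far/near",A,B)
M=(A+B)/2;print("mid",M)
print("corners z0",onz(f,373.3,259.3,0),onz(f,407.3,285,0))
print("felt tri",tri([ray(f,285,311),ray(g,300.5,254.5)]),"small",tri([ray(f,273,360),ray(g,261,239.5)]))
print("case top",[onz(f,u,v,44) for u,v in((215,284),(262,238),(298,256),(251,306))])
# fit from corners: yaw
a=onz(f,373.3,259.3,0);b=onz(f,407.3,285,0);y=(a-b)[:2];y/=np.linalg.norm(y);print("yaw of box y",np.degrees(np.arctan2(y[1],y[0])),np.linalg.norm(a-b))
x=np.array([y[1],-y[0]]);c=(a+b)[:2]/2+99*x;print("origin",c)
for k in(0,.1,.2): 
    al=np.radians(21)+k;print(k,c-119*np.cos(al)*x,50+119*np.sin(al))
print("can",tri([ray(f,341,305),ray(g,276,272)]),"bottle",onz(f,236,333,0))
E
```

```text
handle ends far/near [480.9 -19.9  92.5] [421.6 -21.7  96.4]
mid [451.25 -20.8   94.45]
corners z0 [495.7 -37.1   0. ] [408.6 -40.2   0. ]
felt tri [492.4 170.8   7.3] small [420.3 241.4   7.4]
case top [array([583.9, 246.6,  44. ]), array([634.2, 120.2,  44. ]), array([552.8,  95.8,  44. ]), array([504.4, 224.2,  44. ])]
yaw of box y 2.0383694071199803 87.15514901599327
origin [ 455.67130658 -137.58735594]
0 [451.71975784 -26.56158326] 92.64578599589073
0.1 [451.89093219 -31.37103019] 103.523835016793
0.2 [452.09987879 -37.24175555] 113.86709157083504
can [436.2  96.   22.3] bottle [505.1 257.9   0. ]
```

Box is about at (454,-136) with yaw ~2°, cover nearly shut, handle mid ≈ (451,-22,94). I go above it and turn the tool so the fingers close along world y, with the camera on the base side.

```bash
T='[0,0.0209,-0.0279,0,0,0,0,0,0.0209,-0.0279,0,0,0,0,0,0.0209,-0.0279,0,0,0,0,0,0.0209,-0.0279,0,0,0,0,0,0.0209,-0.0279,0,0,0,0]' ; unset T
python3 -m crank '[0,0.0209,-0.0279,0,0,0,0,0,0.0209,-0.0279,0,0,0,0,0,0.0209,-0.0279,0,0,0,0,0,0.0209,-0.0279,0,0,0,0,0,0.0209,-0.0279,0,0,0,0]'
python3 -m crank '[0,0.0209,-0.0279,0,0,0,0,0,0.0209,-0.0279,0,0,0,0,0,0.0209,-0.0279,0,0,0,0,0,0.0209,-0.0279,0,0,0,0,0,0.0209,-0.0279,0,0,0,0]'
python3 -c "from workcell import manip;print(manip.finger_overhang)"
```

```text
t: 0.77
ee_pos: [288.3, -518.9, 256.4]
eef_rot: [3.141, -0.0, 0.329]
wrist_force: [0.6, 0.8, 0.5]
grip_width: 85.2
grasp_force: 0.0
t: 1.18
ee_pos: [342.1, -353.1, 256.6]
eef_rot: [3.141, -0.0, 0.328]
wrist_force: [0.9, -0.4, -0.5]
grip_width: 85.4
grasp_force: 0.0
25.0
```

```bash
python3 -m crank '[0,0.0209,-0.0279,0,0,0,0,0,0.0209,-0.0279,0,0,0,0,0,0.0209,-0.0279,0,0,0,0,0,0.0209,-0.0279,0,0,0,0,0,0.0209,-0.0279,0,0,0,0]' >/dev/null
python3 -m crank '[0,0.0209,-0.0279,0,0,0,0,0,0.0209,-0.0279,0,0,0,0,0,0.0209,-0.0279,0,0,0,0,0,0.0209,-0.0279,0,0,0,0,0,0.0209,-0.0279,0,0,0,0]'
python3 -m crank '[0,0,0,0,0,0,-6.53,0,0,0,0,0,0,-6.53,0,0,0,0,0,0,-6.53,0,0,0,0,0,0,-6.53,0,0,0,0,0,0,-6.53]' >/dev/null
python3 -m crank '[0,0,0,0,0,0,-6.53,0,0,0,0,0,0,-6.53,0,0,0,0,0,0,-6.53,0,0,0,0,0,0,-6.53,0,0,0,0,0,0,-6.53]' >/dev/null
python3 -m crank '[0,0,0,0,0,0,-6.53,0,0,0,0,0,0,-6.53,0,0,0,0,0,0,-6.53,0,0,0,0,0,0,-6.53,0,0,0,0,0,0,-6.53]' >/dev/null
python3 -m crank '[0,0,0,0,0,0,-6.53,0,0,0,0,0,0,-6.53,0,0,0,0,0,0,-6.53,0,0,0,0,0,0,-6.53,0,0,0,0,0,0,-6.53]' >/dev/null
python3 -m crank '[0.7,0,0,0,0,0,-6.53,0.7,0,0,0,0,0,-6.53,0.7,0,0,0,0,0,-6.53,0.7,0,0,0,0,0,-6.53,0.7,0,0,0,0,0,-6.53]'
python3 - <<'E'
from h import *
f=grab("wrist");save(f,"pics/w1.png");print(manip.state()["grip_width"],proj(f,[451,-22,94]),proj(f,manip.state()["ee_pos"]+[0,0,-25]))
E
```

```text
t: 2.02
ee_pos: [450.0, -21.4, 256.7]
eef_rot: [3.141, -0.001, 0.329]
wrist_force: [0.7, -0.6, 0.3]
grip_width: 85.5
grasp_force: 0.0
t: 4.1
ee_pos: [449.6, -23.3, 256.5]
eef_rot: [-3.141, 0.0, -3.1]
wrist_force: [-0.5, 0.4, -0.1]
grip_width: 26.6
grasp_force: 0.0
25.562032877514152 [317.8 221.7] [316.2 307.3]
```

View pics/w1.png

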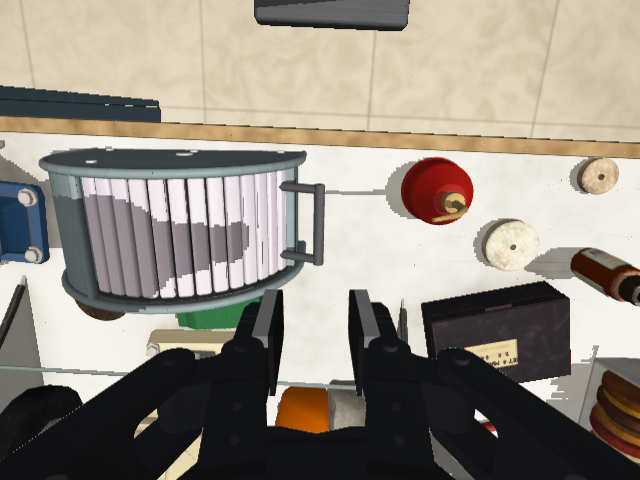

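Wrist view: bar from (319,184) to (319,264), i.e. well aligned; felt wheel (510,245), small (598,176), can (436,190), case corners about (423,303),(555,283),(571,373),(437,400).

```bash
python3 - <<'E'
from h import *
f=grab("wrist")
g=cv2.cvtColor(f["color"],cv2.COLOR_RGB2HSV)
bw=((g[...,1]<60)&(g[...,2]>170)).astype(np.uint8)
print("bar",onz(f,319,184,93),onz(f,319,264,93),onz(f,319,224,93))
print("felt",onz(f,510.5,244,14),"small",onz(f,598,175.5,11),"can",onz(f,437,190,28),"bottle",onz(f,640,290,80))
print("case lid",[onz(f,u,v,44) for u,v in((423,303),(555,284),(571,375),(437,400))])
print("rim L/R sill-top corner cheek", onz(f,305,157,60),onz(f,305,262,60))
E
```

```text
bar [422.8 -22.4  93. ] [484.9 -19.5  93. ] [452.9 -21.   93. ]
felt [486.8 167.8  14. ] small [417.5 237.8  11. ] can [434.7  84.6  28. ] bottle [501.3 246.6  80. ]
case lid [array([539. ,  80.9,  44. ]), array([514.3, 200.1,  44. ]), array([611.6, 238.4,  44. ]), array([647.5, 109. ,  44. ])]
rim L/R sill-top corner cheek [407.4 -34.   60. ] [496.6 -30.8  60. ]
```

```bash
python3 -m crank '[0.79,-0.003,0.0037,0.02,0,0,0,0.79,0,0,0.02,0,0,0,0.79,0,0,0.02,0,0,0,0.79,0,0,0.02,0,0,0,0.79,0,0,0.02,0,0,0]' 30
python3 -m crank '[0.79,0,0,0.01,0,0,0,0.79,0,0,0.01,0,0,0,0.79,0,0,0.01,0,0,0,0.79,0,0,0.01,0,0,0,0.79,0,0,0.009,0,0,0]'
python3 -m crank '[1,0,0,0,0,0,0,1,0,0,0,0,0,0,1,0,0,0,0,0,0,1,0,0,0,0,0,0,1,0,0,0,0,0,0]'
python3 -c "
from h import *
f=grab('side');save(f,'pics/s1.png')"
```

```text
t: 4.62
ee_pos: [452.7, -19.4, 155.6]
eef_rot: [-3.141, 0.001, -3.109]
wrist_force: [1.0, -0.5, 0.1]
grip_width: 17.9
grasp_force: 0.0
t: 5.03
ee_pos: [452.9, -19.3, 107.0]
eef_rot: [-3.141, 0.001, -3.107]
wrist_force: [-0.4, -0.8, -0.2]
grip_width: 17.8
grasp_force: 0.0
t: 5.45
ee_pos: [452.1, -21.3, 107.3]
eef_rot: [-3.139, -0.001, -3.108]
wrist_force: [0.9, -4.9, -5.5]
grip_width: 6.6
grasp_force: 29.0
```

```bash
python3 -c "
import numpy as np
a=np.radians(21+4.5*np.arange(21));dy=119*np.diff(np.cos(a));dz=-119*np.diff(np.sin(a))
print([(round(p/1000,4),round(q/1000,4)) for p,q in zip(dy,dz)])"
```

```text
[(np.float64(-0.0037), np.float64(-0.0086)), (np.float64(-0.0044), np.float64(-0.0083)), (np.float64(-0.005), np.float64(-0.0079)), (np.float64(-0.0056), np.float64(-0.0075)), (np.float64(-0.0062), np.float64(-0.007)), (np.float64(-0.0067), np.float64(-0.0065)), (np.float64(-0.0072), np.float64(-0.006)), (np.float64(-0.0076), np.float64(-0.0054)), (np.float64(-0.008), np.float64(-0.0048)), (np.float64(-0.0084), np.float64(-0.0041)), (np.float64(-0.0087), np.float64(-0.0035)), (np.float64(-0.0089), np.float64(-0.0028)), (np.float64(-0.0091), np.float64(-0.0021)), (np.float64(-0.0092), np.float64(-0.0013)), (np.float64(-0.0093), np.float64(-0.0006)), (np.float64(-0.0093), np.float64(0.0001)), (np.float64(-0.0093), np.float64(0.0009)), (np.float64(-0.0092), np.float64(0.0016)), (np.float64(-0.0091), np.float64(0.0023)), (np.float64(-0.0088), np.float64(0.003))]
```

```bash
python3 -m crank '[1,0,-0.0055,-0.0086,0,0,0,1,0,-0.0044,-0.0083,0,0,0,1,0,-0.005,-0.0079,0,0,0,1,0,-0.0056,-0.0075,0,0,0,1,0,-0.0062,-0.007,0,0,0]'
python3 -m crank '[1,0,-0.0067,-0.0065,0,0,0,1,0,-0.0072,-0.006,0,0,0,1,0,-0.0076,-0.0054,0,0,0,1,0,-0.008,-0.0048,0,0,0,1,0,-0.0084,-0.0041,0,0,0]'
```

```text
t: 5.92
ee_pos: [452.7, -46.9, 146.8]
eef_rot: [-3.141, -0.001, -3.107]
wrist_force: [1.1, -3.7, -9.2]
grip_width: 6.7
grasp_force: 29.0
t: 6.33
ee_pos: [453.7, -83.8, 173.4]
eef_rot: [3.14, -0.001, -3.106]
wrist_force: [1.1, 0.2, -12.1]
grip_width: 6.4
grasp_force: 28.9
```

```bash
python3 -m crank '[1,0,-0.0087,-0.0025,0,0,0,1,0,-0.0089,-0.0023,0,0,0,1,0,-0.0091,-0.0021,0,0,0,1,0,-0.0092,-0.0013,0,0,0,1,0,-0.0093,-0.0006,0,0,0]'
python3 -m crank '[1,0,-0.0093,0.0001,0,0,0,1,0,-0.0093,0.0009,0,0,0,1,0,-0.0092,0.0016,0,0,0,1,0,-0.0091,0.0023,0,0,0,1,0,-0.0088,0.003,0,0,0]'
```

```text
t: 6.75
ee_pos: [455.3, -127.1, 183.3]
eef_rot: [3.14, -0.001, -3.104]
wrist_force: [-4.5, 3.6, 6.0]
grip_width: 6.7
grasp_force: 30.5
t: 7.17
ee_pos: [456.7, -174.6, 174.3]
eef_rot: [3.141, -0.002, -3.105]
wrist_force: [-5.0, 3.2, 1.4]
grip_width: 6.5
grasp_force: 30.7
```

```bash
python3 -m crank '[0.79,0,0,0,0,0,0,0.79,0,0,0,0,0,0,0.79,0,0,0,0,0,0,0.79,0,0,-0.01,0,0,0,0.79,0,0,-0.02,0,0,0]'
python3 -m crank '[0.79,0,0,-0.02,0,0,0,0.79,0,0.02,-0.01,0,0,0,0.6,0,0.02,0,0,0,0,0.3,0,0.02,0,0,0,0,0.3,0,0.022,0,0,0,0]'
python3 -m crank '[0.3,0,0,0,0,0,0,0.3,0,0,0,0,0,0,0.3,0,0,0,0,0,0,0.3,0,0,0,0,0,0,0.3,0,0,0,0,0,0]'
python3 - <<'E'
from h import *
f=grab("wrist");save(f,"pics/w2.png");print(proj(f,[454.3,-92.4,80]))
E
```

```text
t: 7.58
ee_pos: [457.3, -174.1, 203.7]
eef_rot: [3.14, -0.003, -3.104]
wrist_force: [-0.7, -0.3, 0.6]
grip_width: 18.2
grasp_force: 0.0
t: 8.0
ee_pos: [455.4, -91.0, 235.4]
eef_rot: [-3.141, 0.002, -3.105]
wrist_force: [0.3, 0.1, -0.1]
grip_width: 53.6
grasp_force: 0.0
t: 8.42
ee_pos: [455.1, -93.5, 234.3]
eef_rot: [-3.141, -0.0, -3.107]
wrist_force: [-0.6, -0.7, -0.6]
grip_width: 59.9
grasp_force: 0.0
[317.8 222. ]
```

View pics/w2.png

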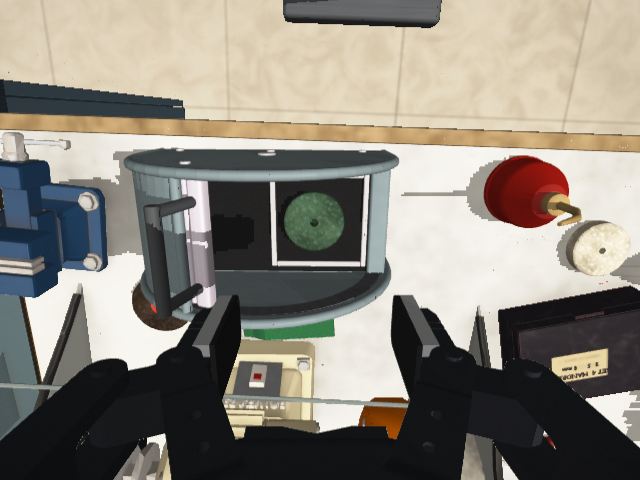

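Cover is open; green wheel in the tray at about (314,221), white tray lip from col ≈274 to 365 and bottom lip at row ≈264.

```bash
cat > tr.py <<'E'
from h import *
f=grab("wrist");im=f["color"];h=cv2.cvtColor(im,cv2.COLOR_RGB2HSV)
def blob(mk,win):
    u0,u1,v0,v1=win; m=np.zeros_like(mk);m[v0:v1,u0:u1]=mk[v0:v1,u0:u1]
    c=max(cv2.findContours(m,0,2)[0],key=cv2.contourArea); return cv2.fitEllipse(c) if len(c)>5 else None
def rubber(win): return blob(((h[...,0]>45)&(h[...,0]<90)&(h[...,1]>50)&(h[...,2]>40)).astype(np.uint8),win)
def rays(e): return ray(f,*e[0])
E
python3 - <<'E'
from tr import *
e=rubber((277,362,185,258));print("rub",e,onz(f,*e[0],80))
g=cv2.cvtColor(im,cv2.COLOR_RGB2GRAY)
for v in(200,225,250): r=np.where(g[v,262:372]>150)[0]+262; print(v,r)
for u in(290,320,350): r=np.where(g[150:275,u]>150)[0]+150; print(u,r)
for p in((274,225),(365,225),(319,264),(319,177)): print(onz(f,*p,73))
np.save("r1.npy",np.array(rays(e)))
E
```

```text
rub ((313.62567138671875, 220.67294311523438), (58.283023834228516, 59.86958694458008), 82.87073516845703) [453.3 -95.4  80. ]
200 [270 271 272 273 274 363 364 365 366 367]
225 [271 272 273 274 275 362 363 364 365 366 371]
250 [272 273 274 275 276 361 362 363 364 365 370 371]
290 [172 173 174 175 176 177 178 261 262 263 264 265]
320 [171 172 173 174 175 176 177 261 262 263 264 265]
350 [169 170 171 172 173 174 177 262 263 264 265]
[ 459.6 -124.7   73. ]
[457.3 -57.1  73. ]
[489.5 -90.2  73. ]
[422.8 -92.6  73. ]
```

```bash
python3 -m crank '[0.41,0.0018,-0.0019,0.0188,0,0,0,0.41,0,0,0.0188,0,0,0,0.41,0,0,0.0188,0,0,0,0.41,0,0,0.0188,0,0,0,0.41,0,0,0.0188,0,0,0]' 25
python3 -m crank '[0.41,0,0,0,0,0,0,0.41,0,0,0,0,0,0,0.41,0,0,0,0,0,0,0.41,0,0,0,0,0,0,0.41,0,0,0,0,0,0]'
python3 - <<'E'
from tr import *
p=proj(f,[453.3,-95.4,80]);print(p);u,v=p.astype(int)
e=rubber((u-60,u+60,max(v-50,0),v+45));print(e,onz(f,*e[0],80))
print("tri",tri([tuple(np.load("r1.npy")),rays(e)]))
save(f,"pics/w3.png")
E
```

```text
t: 8.93
ee_pos: [453.4, -95.3, 139.4]
eef_rot: [3.141, 0.0, -3.107]
wrist_force: [-0.0, -0.9, -0.4]
grip_width: 50.4
grasp_force: 0.0
t: 9.35
ee_pos: [454.1, -94.9, 141.3]
eef_rot: [-3.141, 0.002, -3.106]
wrist_force: [0.1, -0.8, 0.4]
grip_width: 50.5
grasp_force: 0.0
[315.3 271.1]
((315.5406494140625, 269.98187255859375), (82.42478942871094, 87.36641693115234), 84.47213745117188) [452.7 -95.3  80. ]
tri [454.6 -95.3  75.5]
```

View pics/w3.png

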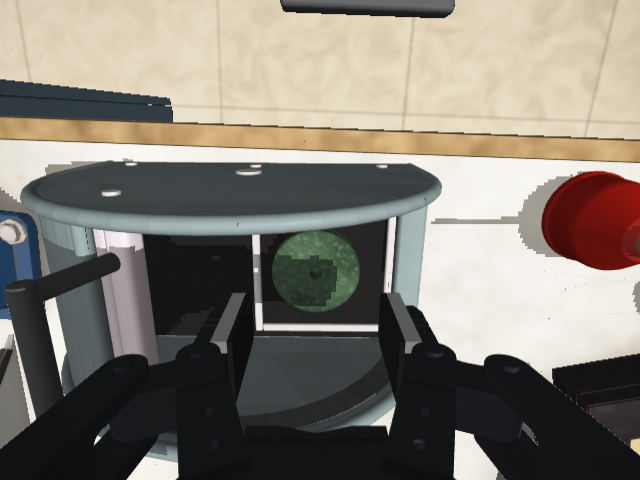

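Fingers straddle the wheel (316,270), centred; the swing leaves room over lip and sill. Descend, then probe gently for the lip.

```bash
python3 -m crank '[0.41,0,0,0.009,0,0,0,0.41,0,0,0.009,0,0,0,0.41,0,0,0.009,0,0,0,0.41,0,0,0.009,0,0,0,0.41,0,0,0.005,0,0,0]'
python3 -m crank '[0.41,0,0,0.001,0,0,0,0.41,0,0,0.001,0,0,0,0.41,0,0,0,0,0,0,0.41,0,0,0,0,0,0,0.41,0,0,0,0,0,0]'
python3 -m crank '[0.41,0,0,0.001,0,0,0,0.41,0,0,0.001,0,0,0,0.41,0,0,0,0,0,0,0.41,0,0,0,0,0,0,0.41,0,0,0,0,0,0]'
```

```text
t: 9.82
ee_pos: [452.5, -94.6, 97.7]
eef_rot: [3.141, -0.002, -3.105]
wrist_force: [0.6, -0.1, -0.2]
grip_width: 50.3
grasp_force: 0.0
t: 10.23
ee_pos: [453.6, -94.7, 97.6]
eef_rot: [-3.142, 0.001, -3.105]
wrist_force: [0.1, -0.3, -0.1]
grip_width: 50.6
grasp_force: 0.0
t: 10.65
ee_pos: [453.3, -94.7, 95.3]
eef_rot: [-3.142, 0.0, -3.105]
wrist_force: [0.4, 0.0, -0.5]
grip_width: 50.4
grasp_force: 0.0
```

```bash
python3 -m crank '[0.41,0,0,0.001,0,0,0,0.41,0,0,0.001,0,0,0,0.41,0,0,0,0,0,0,0.41,0,0,0,0,0,0,0.41,0,0,0,0,0,0]'
python3 -m crank '[0.41,0,0,0.001,0,0,0,0.41,0,0,0,0,0,0,0.41,0,0,0,0,0,0,0.41,0,0,0,0,0,0,0.41,0,0,0,0,0,0]'
```

```text
t: 11.07
ee_pos: [453.5, -94.7, 94.6]
eef_rot: [-3.139, 0.001, -3.105]
wrist_force: [-3.1, 0.1, 17.2]
grip_width: 50.4
grasp_force: 8.2
t: 11.48
ee_pos: [453.5, -94.7, 94.4]
eef_rot: [-3.138, 0.001, -3.105]
wrist_force: [-5.1, 0.5, 25.7]
grip_width: 50.3
grasp_force: 12.9
```

```bash
python3 -m crank '[0.41,0,0,-0.003,0,0,0,0.41,0,0,0,0,0,0,1,0,0,0,0,0,0,1,0,0,0,0,0,0,1,0,0,0,0,0,0]' 25
python3 -m crank '[1,0,0,0,0,0,0,1,0,0,0,0,0,0,1,0,0,0,0,0,0,1,0,0,-0.003,0,0,0,1,0,0,-0.003,0,0,0]'
```

```text
t: 11.9
ee_pos: [453.6, -95.0, 95.8]
eef_rot: [-3.14, 0.0, -3.105]
wrist_force: [-1.2, -1.3, 11.5]
grip_width: 42.8
grasp_force: 23.8
t: 12.32
ee_pos: [453.1, -94.7, 101.1]
eef_rot: [3.141, -0.001, -3.105]
wrist_force: [0.2, 0.2, -0.8]
grip_width: 42.6
grasp_force: 25.4
```

```bash
python3 -m crank '[1,0,0,-0.015,0,0,0,1,0,0,-0.03,0,0,0,1,0,0,-0.03,0,0,0,1,0,0,-0.03,0,0,0,1,0,0,-0.025,0,0,0]' 
python3 -m crank '[1,0,0.015,0,0,0,0,1,0,0.027,0,0,0,0,1,0,0.027,0,0,0,0,1,0,0.027,0,0,0,0,1,0,0.027,0,0,0,0]' 
python3 -m crank '[1,0,0.027,0,0,0,0,1,0,0.027,0,0,0,0,1,0,0.027,0,0,0,0,1,0,0.027,0,0,0,0,1,0,0.024,0,0,0,0]' 
python3 -m crank '[1,-0.022,0,0,0,0,0,1,-0.022,0,0,0,0,0,1,-0.022,0,0,0,0,0,1,-0.022,0,0,0,0,0,1,-0.02,0,0,0,0,0]' 
python3 -c "
from h import *
f=grab('wrist');save(f,'pics/w4.png');print(manip.state()['ee_pos'])"
```

```text
t: 12.73
ee_pos: [453.2, -94.4, 232.7]
eef_rot: [3.141, 0.0, -3.105]
wrist_force: [1.0, -1.1, -0.5]
grip_width: 42.6
grasp_force: 25.5
t: 13.15
ee_pos: [448.3, 29.0, 231.1]
eef_rot: [3.142, -0.001, -3.106]
wrist_force: [0.7, -0.2, 0.3]
grip_width: 42.5
grasp_force: 25.5
t: 13.57
ee_pos: [443.5, 161.8, 231.1]
eef_rot: [3.141, -0.001, -3.104]
wrist_force: [-0.1, 1.1, -1.0]
grip_width: 42.4
grasp_force: 25.5
t: 13.98
ee_pos: [552.9, 163.9, 230.7]
eef_rot: [3.142, -0.001, -3.105]
wrist_force: [-0.7, 0.0, -0.4]
grip_width: 42.7
grasp_force: 25.5
[557.68103137 163.80915283 231.00485392]
```

View pics/w4.png

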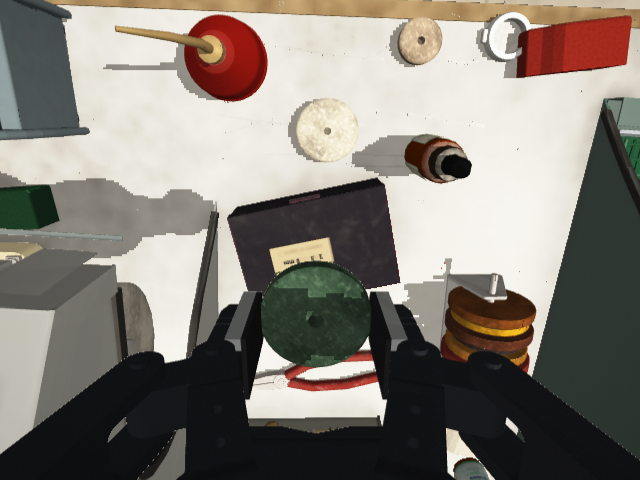

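The wheel hangs flat between the fingers; the case lid's front corners are at (229,217) and (384,180), right-rear (399,283); felt wheel (327,130).

```bash
python3 - <<'E'
from h import *
f=grab("wrist")
P=[onz(f,u,v,44) for u,v in((231,217),(384,181),(399,283),(247,290))];print(P)
g=grab("scene");s=manip.state()
print("scene lid corners",[onz(g,u,v,44) for u,v in((262,238),(298,256),(215,284))])
print("tri FR", tri([ray(f,384,180),ray(g,215,284)]), "FL?",tri([ray(f,231,216),ray(g,298,258)]))
print("felt",onz(f,327,129.5,14),"tcp",s["ee_pos"],s["eef_rot"])
E
```

```text
[array([564.6,  95.8,  44. ]), array([531.6, 216.7,  44. ]), array([618.3, 236.9,  44. ]), array([628.9, 107.4,  44. ])]
scene lid corners [array([634.2, 120.2,  44. ]), array([552.8,  95.8,  44. ]), array([583.9, 246.6,  44. ])]
tri FR [542.6 235.   66.6] FL? [568.   89.1  23.3]
felt [495.2 171.4  14. ] tcp [552.98279107 163.80500339 230.64079471] [ 3.14082704e+00 -7.49189193e-04 -3.10695734e+00]
```

```bash
python3 -m crank '[1,-0.015,0.002,0.02,0,0,0,1,-0.013,0,0.032,0,0,0,1,0,0,0.035,0,0,0,1,0,0,0.035,0,0,0,1,0,0,0.022,0,0,0]'
python3 -m crank '[1,0,0,0.004,0,0,0,1,0,0,0.003,0,0,0,1,0,0,0.002,0,0,0,1,0,0,0,0,0,0,1,0,0,0,0,0,0]'
python3 -m crank '[1,0,0,0.001,0,0,0,1,0,0,0.001,0,0,0,1,0,0,0,0,0,0,1,0,0,0,0,0,0,1,0,0,0,0,0,0]'
```

```text
t: 14.55
ee_pos: [576.9, 166.0, 84.0]
eef_rot: [-3.14, -0.005, -3.105]
wrist_force: [-0.8, -0.2, 0.2]
grip_width: 42.6
grasp_force: 25.5
t: 14.97
ee_pos: [580.7, 167.6, 80.0]
eef_rot: [3.141, 0.003, -3.105]
wrist_force: [0.7, -0.7, 0.1]
grip_width: 42.2
grasp_force: 25.5
t: 15.38
ee_pos: [579.9, 167.1, 76.4]
eef_rot: [-3.142, 0.0, -3.105]
wrist_force: [-0.3, -0.1, -0.7]
grip_width: 42.2
grasp_force: 25.5
```

```bash
python3 -m crank '[1,0,0,0.0015,0,0,0,1,0,0,0.0015,0,0,0,1,0,0,0,0,0,0,1,0,0,0,0,0,0,1,0,0,0,0,0,0]'
python3 -m crank '[1,0,0,0.001,0,0,0,1,0,0,0.0005,0,0,0,1,0,0,0,0,0,0,1,0,0,0,0,0,0,1,0,0,0,0,0,0]'
python3 -m crank '[1,0,0,0.001,0,0,0,1,0,0,0.0005,0,0,0,1,0,0,0,0,0,0,1,0,0,0,0,0,0,1,0,0,0,0,0,0]'
```

```text
t: 15.8
ee_pos: [579.8, 167.1, 73.2]
eef_rot: [3.142, -0.0, -3.105]
wrist_force: [-0.1, 0.8, 0.1]
grip_width: 42.7
grasp_force: 25.5
t: 16.22
ee_pos: [579.9, 167.1, 71.8]
eef_rot: [3.142, -0.0, -3.105]
wrist_force: [-0.6, 0.2, -0.6]
grip_width: 42.5
grasp_force: 25.5
t: 16.63
ee_pos: [579.9, 167.1, 70.3]
eef_rot: [-3.142, -0.0, -3.105]
wrist_force: [-0.1, 0.2, -0.0]
grip_width: 42.5
grasp_force: 25.5
```

```bash
python3 -m crank '[1,0,0,0.0005,0,0,0,1,0,0,0.0005,0,0,0,1,0,0,0,0,0,0,1,0,0,0,0,0,0,1,0,0,0,0,0,0]'
python3 -m crank '[1,0,0,0.0005,0,0,0,1,0,0,0.0005,0,0,0,1,0,0,0,0,0,0,1,0,0,0,0,0,0,1,0,0,0,0,0,0]'
```

```text
t: 17.05
ee_pos: [579.9, 167.1, 69.5]
eef_rot: [-3.142, 0.0, -3.105]
wrist_force: [-0.4, -0.2, 3.8]
grip_width: 42.3
grasp_force: 25.8
t: 17.47
ee_pos: [579.9, 167.1, 69.4]
eef_rot: [-3.141, 0.001, -3.105]
wrist_force: [-2.6, -1.9, 8.9]
grip_width: 42.7
grasp_force: 26.4
```

```bash
python3 -m crank '[0.35,0,0,0,0,0,0,0.35,0,0,0,0,0,0,0.35,0,0,0,0,0,0,0.35,0,0,-0.005,0,0,0,0.35,0,0,-0.015,0,0,0]'
python3 -m crank '[0.35,0,0,-0.03,0,0,0,0.35,0,0,-0.03,0,0,0,0.35,0.02,0.0015,-0.03,0,0,0,0.2,0.033,0.002,0,0,0,0,0.2,0.033,0.001,0,0,0,0]'
python3 -m crank '[0.2,0,0,0,0,0,0,0.2,0,0,0,0,0,0,0.2,0,0,0,0,0,0,0.2,0,0,0,0,0,0,0.2,0,0,0,0,0,0]'
python3 - <<'E'
from tr import *
save(f,"pics/w5.png");print(proj(f,[493,171,14]));g=grab("scene");save(g,"pics/sc5.png")
a=cv2.imread("pics/w5.png");b=cv2.imread("pics/sc5.png")[220:380,200:320]
m=np.zeros((480,800,3),np.uint8);m[:,:640]=a;m[:213,640:]=cv2.resize(b,(160,213));cv2.imwrite("pics/m5.png",m)
E
```

```text
t: 17.88
ee_pos: [578.4, 166.3, 86.6]
eef_rot: [-3.14, -0.004, -3.105]
wrist_force: [-0.2, -0.4, -0.2]
grip_width: 55.7
grasp_force: 0.0
t: 18.3
ee_pos: [495.0, 169.6, 180.5]
eef_rot: [3.139, 0.005, -3.107]
wrist_force: [-1.6, -0.4, -0.4]
grip_width: 68.4
grasp_force: 0.0
t: 18.72
ee_pos: [495.2, 168.6, 178.2]
eef_rot: [3.141, 0.001, -3.106]
wrist_force: [-0.2, -0.2, 0.2]
grip_width: 68.5
grasp_force: 0.0
[319.3 216.6]
```

View pics/m5.png

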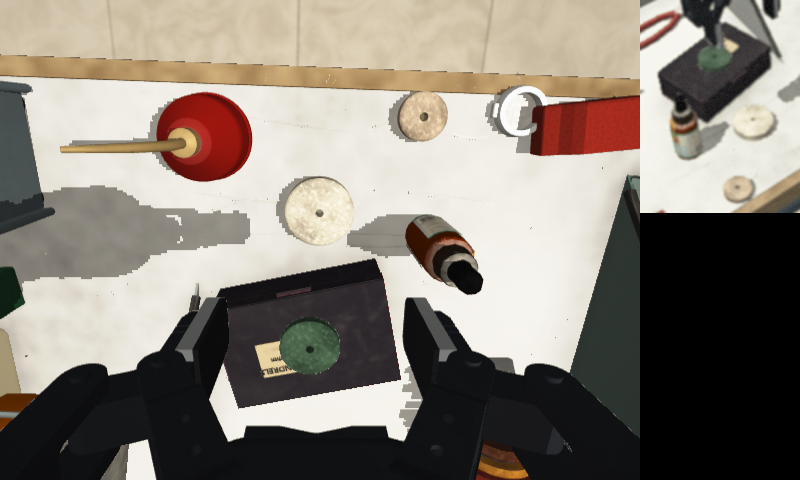

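Rubber wheel lies on the lid's middle (310,345). Felt wheel at (319,211), bottle's foot around (425,230), and the spout points away from the hand.

```bash
python3 - <<'E'
from h import *
f=grab("wrist")
def felt(fr,win):
    u0,u1,v0,v1=win;im=fr["color"][v0:v1,u0:u1].astype(int)
    m=((im.max(2)>185)&(im[...,0]-im[...,2]>16)).astype(np.uint8);m=cv2.morphologyEx(m,cv2.MORPH_CLOSE,np.ones((5,5)));m=cv2.morphologyEx(m,cv2.MORPH_OPEN,np.ones((5,5)))
    c=max(cv2.findContours(m,0,2)[0],key=cv2.contourArea);e=cv2.fitEllipse(cv2.convexHull(c));return (e[0][0]+u0,e[0][1]+v0),e[1]
e=felt(f,(265,375,160,262));g=grab("scene");e2=felt(g,(262,310,290,335))
s=manip.state();P=onz(f,*e[0],14);print(e,P,e2,onz(g,*e2[0],14),"tri",tri([ray(f,*e[0]),ray(g,*e2[0])]))
R=Ro.from_euler('xyz',s["eef_rot"]).as_matrix();print("tool delta",R.T@(P-s["ee_pos"]),s["ee_pos"])
E
```

```text
((327.9761619567871, 242.8504638671875), (85.6869125366211, 136.5582275390625)) [512.9 178.3  14. ] ((282.6271286010742, 308.8492603302002), (33.00059127807617, 39.75541687011719)) [490.2 174.1  14. ] tri [ 5.098e+02  1.728e+02 -4.000e-01]
tool delta [-18.98753604   9.07867174 164.09267125] [494.27578896 168.49440001 178.09248166]
```

```bash
python3 - <<'E'
from h import *
f=grab("wrist");im=f["color"];p=im[203:222,310:330].min(2);v,u=np.where(p<p.min()+40);h=(310+u.mean(),203+v.mean())
g=grab("scene");q=g["color"][300:320,272:298].min(2);v,u=np.where(q<q.min()+25);h2=(272+u.mean(),300+v.mean())
s=manip.state();P=onz(f,*h,14);print(h,P,h2,p.min(),q.min(),onz(g,*h2,14),tri([ray(f,*h),ray(g,*h2)]),tri([ray(f,*h),ray(g,285,311)]))
R=Ro.from_euler('xyz',s["eef_rot"]).as_matrix();print("tool delta",R.T@(P-s["ee_pos"]),s["ee_pos"])
E
```

```text
(np.float64(319.17857142857144), np.float64(214.96428571428572)) [490.7 170.7  14. ] (np.float64(296.3333333333333), np.float64(318.3333333333333)) 68 94 [459.3 167.8  14. ] [488.4 162.9 -13.1] [492.4 170.    3.7]
tool delta [  3.17976246   2.30479406 164.13378555] [493.99603616 168.48335845 178.13270597]
```

```bash
python3 -m crank '[0.2,0.0035,0.0023,0.025,0,0,0,0.2,0,0,0.03,0,0,0,0.2,0,0,0.03,0,0,0,0.2,0,0,0.025,0,0,0,0.2,0,0,0.015,0,0,0]'
python3 -m crank '[0.25,0,0,0.01,0,0,0,0.25,0,0,0.008,0,0,0,0.25,0,0,0.006,0,0,0,0.25,0,0,0.002,0,0,0,0.25,0,0,0,0,0,0]'
python3 -m crank '[0.25,0,0,0,0,0,0,1,0,0,0,0,0,0,1,0,0,0,0,0,0,1,0,0,0,0,0,0,1,0,0,0,0,0,0]' 25
```

```text
t: 19.43
ee_pos: [489.2, 170.1, 50.9]
eef_rot: [-3.14, -0.003, -3.105]
wrist_force: [0.5, -0.4, 0.8]
grip_width: 68.2
grasp_force: 0.0
t: 19.85
ee_pos: [490.4, 170.8, 27.4]
eef_rot: [3.141, 0.0, -3.105]
wrist_force: [-0.5, -0.0, -0.5]
grip_width: 64.2
grasp_force: 0.0
t: 20.27
ee_pos: [490.7, 170.8, 28.3]
eef_rot: [3.141, 0.002, -3.105]
wrist_force: [-1.1, -0.7, 7.0]
grip_width: 50.7
grasp_force: 25.5
```

```bash
python3 -m crank '[1,0,0,-0.005,0,0,0,1,0,0,-0.02,0,0,0,1,0,0,-0.035,0,0,0,1,0,0,-0.035,0,0,0,1,0,0,-0.035,0,0,0]'
python3 -m crank '[1,0,0,-0.035,0,0,0,1,0.01,0,-0.032,0,0,0,1,0.018,-0.015,0,0,0,0,1,0.0171,-0.0258,0,0,0,0,1,0,-0.03,0,0,0,0]'
python3 -m crank '[1,0,-0.03,0,0,0,0,1,0,-0.03,0,0,0,0,1,0,-0.03,0,0,0,0,1,0,-0.03,0,0,0,0,1,0,-0.03,0,0,0,0]'
python3 -m crank '[1,0,-0.025,0,0,0,0,1,0,-0.015,0,0,0,0,1,0,0,0,0,0,0,1,0,0,0,0,0,0,1,0,0,0,0,0,0]'
python3 - <<'E'
from h import *
f=grab("wrist");save(f,"pics/w6.png");print(manip.state()["ee_pos"],proj(f,[455,-91.5,70]),proj(f,manip.state()["ee_pos"]+[0,0,-13]))
E
```

```text
t: 20.68
ee_pos: [489.5, 170.3, 158.7]
eef_rot: [-3.141, -0.002, -3.105]
wrist_force: [0.9, 0.2, 0.3]
grip_width: 50.5
grasp_force: 26.2
t: 21.1
ee_pos: [443.9, 98.7, 225.2]
eef_rot: [-3.14, -0.001, -3.099]
wrist_force: [0.9, -1.1, -0.7]
grip_width: 50.7
grasp_force: 26.3
t: 21.52
ee_pos: [452.6, -53.2, 224.6]
eef_rot: [-3.141, 0.0, -3.105]
wrist_force: [0.6, -0.6, 0.5]
grip_width: 50.3
grasp_force: 26.3
t: 21.93
ee_pos: [454.4, -90.6, 224.5]
eef_rot: [3.141, 0.0, -3.104]
wrist_force: [0.4, 0.1, 0.2]
grip_width: 50.6
grasp_force: 26.3
[454.50699708 -90.22276073 224.53114946] [314.7 223.5] [317.3 322.8]
```

View pics/w6.png

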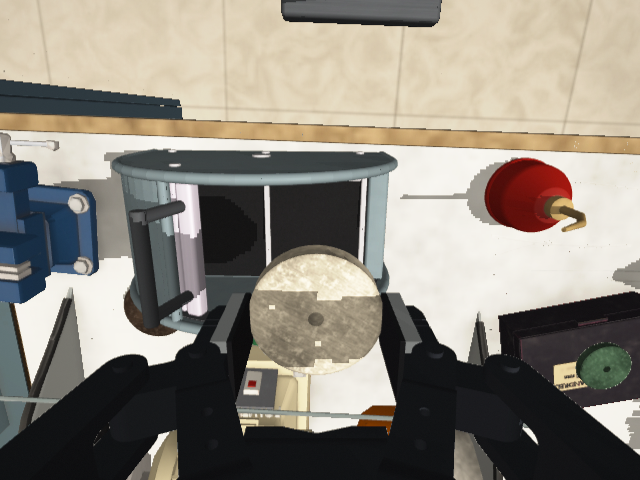

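Wheel held flat (hole at 316,319), tray centred at col ≈315. Small correction, then down.

```bash
python3 -m crank '[1,-0.0015,-0.001,0.02,0,0,0,1,0,0,0.03,0,0,0,1,0,0,0.03,0,0,0,1,0,0,0.025,0,0,0,1,0,0,0.01,0,0,0]'
python3 -m crank '[1,0,0,0.003,0,0,0,1,0,0,0.002,0,0,0,1,0,0,0,0,0,0,1,0,0,0,0,0,0,1,0,0,0,0,0,0]'
python3 -m crank '[1,0,0,0.001,0,0,0,1,0,0,0.001,0,0,0,1,0,0,0,0,0,0,1,0,0,0,0,0,0,1,0,0,0,0,0,0]'
python3 - <<'E'
from h import *
f=grab("wrist");save(f,"pics/w7.png")
E
```

```text
t: 22.4
ee_pos: [454.7, -90.7, 106.9]
eef_rot: [3.14, -0.004, -3.102]
wrist_force: [-0.6, -0.2, 0.4]
grip_width: 50.5
grasp_force: 26.3
t: 22.82
ee_pos: [456.9, -92.5, 105.2]
eef_rot: [-3.141, 0.002, -3.105]
wrist_force: [0.0, 0.4, 0.1]
grip_width: 50.7
grasp_force: 26.3
t: 23.23
ee_pos: [456.2, -92.6, 102.4]
eef_rot: [-3.142, 0.0, -3.105]
wrist_force: [0.5, 0.4, -0.5]
grip_width: 50.7
grasp_force: 26.3
```

```bash
python3 -m crank '[1,0,0.001,0.001,0,0,0,1,0,0,0.001,0,0,0,1,0,0,0,0,0,0,1,0,0,0,0,0,0,1,0,0,0,0,0,0]'
python3 -m crank '[1,0,0,0.001,0,0,0,1,0,0,0,0,0,0,1,0,0,0,0,0,0,1,0,0,0,0,0,0,1,0,0,0,0,0,0]'
python3 -m crank '[1,0,0,0.001,0,0,0,1,0,0,0,0,0,0,1,0,0,0,0,0,0,1,0,0,0,0,0,0,1,0,0,0,0,0,0]'
```

```text
t: 23.7
ee_pos: [456.1, -91.5, 100.2]
eef_rot: [3.142, -0.0, -3.105]
wrist_force: [0.1, 0.1, 0.1]
grip_width: 50.5
grasp_force: 26.3
t: 24.12
ee_pos: [456.1, -91.6, 99.3]
eef_rot: [3.142, -0.0, -3.105]
wrist_force: [0.6, 0.1, -0.3]
grip_width: 50.6
grasp_force: 26.3
t: 24.53
ee_pos: [456.2, -91.6, 98.4]
eef_rot: [-3.142, 0.0, -3.105]
wrist_force: [0.9, -1.2, 1.4]
grip_width: 50.6
grasp_force: 26.5
```

```bash
python3 -m crank '[1,0,0,0.0007,0,0,0,1,0,0,0,0,0,0,0.3,0,0,0,0,0,0,0.3,0,0,0,0,0,0,0.3,0,0,0,0,0,0]'
python3 -m crank '[0.3,0,0,-0.004,0,0,0,0.3,0,0,-0.01,0,0,0,0.3,0,0,-0.025,0,0,0,0.3,0,0,-0.035,0,0,0,0.3,0,0,-0.035,0,0,0]'
python3 -m crank '[0.3,0,0,-0.025,0,0,0,0.3,0,0,0,0,0,0,0.3,0,0,0,0,0,0,0.3,0,0,0,0,0,0,0.3,0,0,0,0,0,0]'
python3 - <<'E'
from h import *
f=grab("wrist");save(f,"pics/w8.png");print(manip.state()["ee_pos"],[proj(f,p) for p in ([455,-91.5,84],[456,-174.6,160])])
E
```

```text
t: 24.95
ee_pos: [456.0, -91.6, 97.5]
eef_rot: [3.141, -0.0, -3.105]
wrist_force: [0.8, 0.2, -0.7]
grip_width: 59.8
grasp_force: 0.0
t: 25.37
ee_pos: [455.0, -91.2, 207.2]
eef_rot: [3.14, -0.003, -3.104]
wrist_force: [0.9, -0.4, 0.7]
grip_width: 60.3
grasp_force: 0.0
t: 25.78
ee_pos: [454.9, -91.7, 230.4]
eef_rot: [3.141, -0.003, -3.105]
wrist_force: [0.4, -0.0, -0.2]
grip_width: 59.8
grasp_force: 0.0
[454.98992843 -91.61742306 230.28805395] [array([316.4, 226.7]), array([155.8, 263.2])]
```

View pics/w8.png

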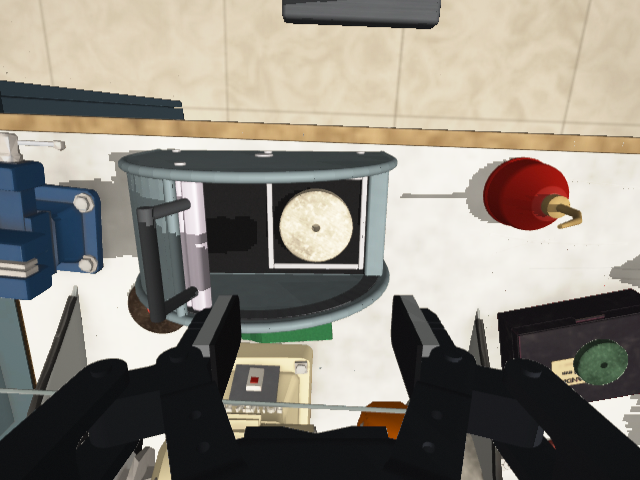

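Felt wheel lies centred in the tray (316,227; lip cols 269–363); bar at about (149,263), slightly farther back than where I left it. Re-grip it.

```bash
python3 -m crank '[0.5,0.001,-0.0171,0,0,0,0,0.66,0,-0.0171,0,0,0,0,0.66,0,-0.0171,0,0,0,0,0.66,0,-0.0171,0,0,0,0,0.66,0,-0.0171,0,0,0,0]' 30
python3 -m crank '[0.66,0,0,0.016,0,0,0,0.66,0,0,0.015,0,0,0,0.66,0,0,0.012,0,0,0,0.66,0,0,0.008,0,0,0,0.66,0,0,0.005,0,0,0]'
python3 -m crank '[0.66,0,0,0,0,0,0,1,0,0,0,0,0,0,1,0,0,0,0,0,0,1,0,0,0,0,0,0,1,0,0,0,0,0,0]'
```

```text
t: 26.25
ee_pos: [457.5, -177.5, 230.3]
eef_rot: [3.14, -0.003, -3.104]
wrist_force: [-0.4, 0.3, 0.8]
grip_width: 28.8
grasp_force: 0.0
t: 26.67
ee_pos: [457.4, -176.4, 173.9]
eef_rot: [3.14, -0.003, -3.104]
wrist_force: [-0.1, -0.3, -0.6]
grip_width: 28.9
grasp_force: 0.0
t: 27.08
ee_pos: [458.7, -176.8, 176.0]
eef_rot: [3.141, 0.001, -3.105]
wrist_force: [0.4, 1.8, -1.4]
grip_width: 6.4
grasp_force: 29.4
```

```bash
python3 -c "
import numpy as np
a=np.radians(112-4.55*np.arange(21));dy=119*np.diff(np.cos(a));dz=-119*np.diff(np.sin(a))
print(*[(float(round(p/1000,4)),float(round(q/1000,4))) for p,q in zip(dy,dz)])"
```

```text
(0.0089, -0.0032) (0.0091, -0.0025) (0.0093, -0.0017) (0.0094, -0.001) (0.0094, -0.0003) (0.0094, 0.0005) (0.0094, 0.0012) (0.0092, 0.002) (0.0091, 0.0027) (0.0088, 0.0034) (0.0085, 0.0041) (0.0082, 0.0048) (0.0078, 0.0054) (0.0073, 0.006) (0.0068, 0.0066) (0.0063, 0.0071) (0.0057, 0.0076) (0.0051, 0.008) (0.0044, 0.0084) (0.0037, 0.0087)
```

```bash
python3 -m crank '[1,0,0.0089,-0.0032,0,0,0,1,0,0.0091,-0.0025,0,0,0,1,0,0.0093,-0.0017,0,0,0,1,0,0.0094,-0.001,0,0,0,1,0,0.0094,-0.0003,0,0,0]'
python3 -m crank '[1,0,0.0094,0.0005,0,0,0,1,0,0.0094,0.0012,0,0,0,1,0,0.0092,0.002,0,0,0,1,0,0.0091,0.0027,0,0,0,1,0,0.0088,0.0034,0,0,0]'
```

```text
t: 27.5
ee_pos: [457.5, -132.2, 186.0]
eef_rot: [-3.137, 0.001, -3.106]
wrist_force: [0.8, -5.6, 6.1]
grip_width: 6.3
grasp_force: 29.7
t: 27.92
ee_pos: [456.1, -84.4, 175.6]
eef_rot: [-3.14, 0.003, -3.105]
wrist_force: [2.2, -3.9, 2.4]
grip_width: 6.6
grasp_force: 30.6
```

```bash
python3 -m crank '[1,0,0.0085,0.0041,0,0,0,1,0,0.0082,0.0048,0,0,0,1,0,0.0078,0.0054,0,0,0,1,0,0.0073,0.006,0,0,0,1,0,0.0068,0.0066,0,0,0]'
python3 -m crank '[1,0,0.0063,0.0071,0,0,0,1,0,0.0057,0.0076,0,0,0,1,0,0.0051,0.008,0,0,0,1,0,0.0044,0.0084,0,0,0,1,0,0.0037,0.0087,0,0,0]'
python3 -m crank '[1,0,0,0,0,0,0,1,0,0,0,0,0,0,1,0,0,0,0,0,0,1,0,0,0,0,0,0,1,0,0,0,0,0,0]'
```

```text
t: 28.33
ee_pos: [454.9, -45.7, 148.3]
eef_rot: [-3.141, 0.003, -3.105]
wrist_force: [3.1, -4.4, 1.5]
grip_width: 6.6
grasp_force: 30.9
t: 28.75
ee_pos: [454.1, -20.4, 108.3]
eef_rot: [-3.141, 0.003, -3.105]
wrist_force: [3.4, -2.7, 2.6]
grip_width: 6.4
grasp_force: 31.4
t: 29.17
ee_pos: [454.0, -20.3, 108.2]
eef_rot: [3.14, 0.003, -3.105]
wrist_force: [5.6, -1.1, -2.9]
grip_width: 6.3
grasp_force: 30.6
```

```bash
python3 -m crank '[1,0,0.0003,0.001,0,0,0,1,0,0,0,0,0,0,1,0,0,0,0,0,0,1,0,0,0,0,0,0,1,0,0,0,0,0,0]'
python3 -m crank '[1,0,0.0003,0.001,0,0,0,1,0,0,0,0,0,0,1,0,0,0,0,0,0,1,0,0,0,0,0,0,1,0,0,0,0,0,0]'
python3 -m crank '[1,0,0.0003,0.001,0,0,0,1,0,0,0,0,0,0,1,0,0,0,0,0,0,1,0,0,0,0,0,0,1,0,0,0,0,0,0]'
```

```text
t: 29.58
ee_pos: [454.0, -20.2, 107.8]
eef_rot: [3.141, 0.003, -3.105]
wrist_force: [3.1, -0.6, 5.6]
grip_width: 6.5
grasp_force: 31.4
t: 30.0
ee_pos: [454.0, -20.1, 107.6]
eef_rot: [-3.141, 0.004, -3.105]
wrist_force: [1.0, -1.6, 15.6]
grip_width: 6.4
grasp_force: 32.4
t: 30.42
ee_pos: [454.1, -20.1, 107.4]
eef_rot: [-3.139, 0.004, -3.105]
wrist_force: [-0.8, -2.9, 25.8]
grip_width: 6.7
grasp_force: 33.4
```

```bash
python3 -m crank '[1,0,-0.0003,-0.0016,0,0,0,1,0,0,0,0,0,0,0.79,0,0,0,0,0,0,0.77,0,0,0,0,0,0,0.77,0,0,0,0,0,0]'
python3 -m crank '[0.77,0,0.001,-0.004,0,0,0,0.77,0,0,-0.01,0,0,0,0.77,0,0,-0.025,0,0,0,0.77,0,0,-0.035,0,0,0,0.77,0,0,-0.035,0,0,0]'
python3 -m crank '[0.77,0,0,-0.03,0,0,0,0.77,0,0,0,0,0,0,0.77,0,0,0,0,0,0,0.77,0,0,0,0,0,0,0.77,0,0,0,0,0,0]'
python3 - <<'E'
from h import *
f=grab("wrist");g=grab("side");c=grab("scene")
im=f["color"]; print(manip.state()["ee_pos"])
p=proj(f,[453,-21,93]);print("pred shut bar px",p)
v=int(p[1])
for r in(v-20,v,v+15): 
    row=im[r,int(p[0])-30:int(p[0])+30].max(1); d=np.where(row<120)[0]+int(p[0])-30; print(r,d.min(),d.max(),onz(f,(d.min()+d.max())/2,r,93))
# start-vs-now differences around bar in the fixed views
for n,fr in(("side",g),("scene",c)):
    o=cv2.cvtColor(cv2.imread(f"pics/{n}0.png"),cv2.COLOR_BGR2RGB).astype(int);d=np.abs(fr["color"]-o).max(2)
    w=(slice(265,295),slice(262,320)) if n=="side" else (slice(220,262),slice(365,415))
    print(n,np.median(d[w]),(d[w]>60).sum())
    u0,v0=(290,276) if n=="side" else (390,240)
    for t,I in(("then",o),("now",fr["color"])): print(t,[int(x) for x in I[v0-12:v0+13,u0].max(1)])
E
```

```text
t: 30.83
ee_pos: [450.3, -20.6, 105.8]
eef_rot: [3.142, -0.004, -3.105]
wrist_force: [-0.0, -0.2, -0.1]
grip_width: 19.6
grasp_force: 0.0
t: 31.25
ee_pos: [450.5, -19.4, 215.6]
eef_rot: [3.14, -0.005, -3.104]
wrist_force: [0.7, -1.0, 0.2]
grip_width: 19.7
grasp_force: 0.0
t: 31.67
ee_pos: [451.0, -20.0, 244.1]
eef_rot: [3.141, -0.004, -3.105]
wrist_force: [0.1, -0.2, -1.1]
grip_width: 19.3
grasp_force: 0.0
[451.60184737 -19.74239656 244.23485963]
pred shut bar px [314.6 227.5]
207 289 320 [438.2 -28.7  93. ]
227 289 320 [452.9 -28.3  93. ]
242 289 320 [464.2 -28.   93. ]
side 6.0 206
then [123, 120, 185, 196, 167, 115, 115, 90, 91, 90, 81, 87, 85, 76, 64, 55, 49, 68, 64, 71, 68, 67, 71, 169, 197]
now [201, 201, 201, 202, 174, 118, 113, 95, 95, 89, 82, 76, 95, 88, 72, 64, 55, 58, 67, 72, 73, 71, 78, 151, 119]
scene 6.0 4
then [227, 231, 226, 218, 215, 202, 176, 152, 149, 147, 125, 110, 108, 96, 86, 74, 70, 72, 72, 74, 78, 99, 112, 115, 117]
now [198, 227, 232, 230, 221, 213, 204, 185, 172, 166, 162, 139, 118, 108, 105, 92, 75, 76, 74, 70, 75, 91, 102, 115, 112]
```

The bar pressed against its stop (25 N with almost no travel), and the scene view shows it slightly lower than at the start. The hand is clear of everything.

```bash
python3 -c "
from workcell import manip
print(manip.job_done())"
```

```text
the job is handed in; nothing more can be done
None
```

I handed the job in at about 32 s of the 72 s allowed; the hand-in returned no verdict. The rubber wheel lies on the case lid and the larger felt wheel sits centred in the tray. The cover is pressed shut against its stop, judged from force and position readings because my 10 pictures were used up.

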